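Weigh out the square nuts

TASK

Pour the steel square nuts out of the blue scoop into the hanging pan of the spring scale, so that their weight brings the pan down to rest on its red stop. Then set the empty blue scoop gently back down on the bench, upright, and let go of it. Leave the white scoop with the wooden blocks where it is.

Things in the scene. Friction and masses are not known exactly. Their poses are not given: they have to be found in the camera images.
- scoop_nuts: Blue scoop, 140 g, with 5 nuts (mm). Origin mid-underside, +x to its wall-less front lip. Floor 4 mm thick, x -60 to 65, 80 wide; sides 28 high, back 40. Gripping bar along x: 16 wide, 18 tall, centre 72 above the underside, x -60 to 25 (post at x < -46), 46 free over the nuts. Lip starts within 25 deg of world -x. Nuts slide out when tipped past 17 to 26 deg, all by 40.
- pan_center (a point): Mouth centre of the pan at rim height, 92 mm above the bench when empty (74 on the stop). Round aluminium bowl, mouth 156 mm, floor 116, depth 42. Hangs on springs from two grey posts 140 mm high, 114 mm from the centre along this frame's y and -y (arms reach in to 87 mm); free along x. Base 170 x 250 mm, fixed; its place and the two scoops' places are swapped at random.
- pan (a joint): How far the pan has sunk, in m: 0 when empty, held up by its springs; 0.018 on the red hard stop under it. It stays up below about 0.4 N, and sits on the stop from about 1.5 N: four of the five steel square nuts (24 x 24 x 13 mm, 40 to 55 g each) suffice, the wooden blocks do not.
- scoop_wood: White scoop, same shape, size and frame as the blue one, holding four wooden 24 mm cubes: not needed, leave it alone. Farther from the robot than all of these, at x beyond 0.75 m, stand a glue bottle 150 mm high and a flat try square, which are not needed either.
Things that resemble listed ones, but are neither listed nor needed, are in the scene too. Of the things that look like the scoop_nuts, the smallest one is meant.

How it is judged (in metres and radians):
On the way:
1. the pan sinks onto its stop while the blue scoop is tipped over it (value of joint pan above 0.015 m and angle between scoop_nuts's own z axis and vertical above 0.3 rad and horizontal distance between scoop_nuts and pan_center below 0.16 m and height (world z) of scoop_nuts above 0.06 m), for 0.1 s.
At the end, for the whole second after the job is handed in: The pan rests on its stop (sunk by more than 15.5 of its 18 mm) under the nuts alone, and the blue scoop stands at rest and upright (within 10 degrees) on the bench, clear of the pan (its origin less than 12 mm above the bench and more than 120 mm from the pan's centre) (value of joint pan above 0.0155 m and velocity of joint pan below 0.01 m/s and height (world z) of scoop_nuts below 0.012 m and angle between scoop_nuts's own z axis and vertical below 0.175 rad and linear speed of scoop_nuts below 0.02 m/s and horizontal distance between scoop_nuts and pan_center above 0.12 m); the robot touches nothing.
It fails at once if the white scoop is shifted by more than 30 mm or tipped by more than 15 degrees (distance of scoop_wood from where it was at the start of the episode above 0.03 m or angle between scoop_wood's own z axis and vertical above 0.26 rad).
It fails at once if the blue scoop is dropped or slammed onto the bench (faster than 0.6 m/s within 30 mm of it) (height (world z) of scoop_nuts below 0.03 m and linear speed of scoop_nuts above 0.6 m/s).
It also fails if it takes over 64 s, if anything falls off the work surface, if the arm or the gripper's body presses on something with over 40 N, if the wrist force passes 120 N, or if a joint passes its speed limit or range.

ROBOT

A 6-joint arm with a two-finger parallel gripper is mounted at the origin on the work surface. World frame = base frame: x ahead of the robot, y to its left, z up, the work surface at z = 0. Lengths are in m, angles in degrees, forces in N, time in s.
With the tool pointing down it reaches from about 0.3 to 0.75 m from the base axis. Payload 8.5 kg.
Tool frame: the origin (TCP) lies midway between the tips of the shut fingers; the grasp point (between the pads) lies env.tcp_to_grasp behind it (env.tcp_to_grasp is the distance from the TCP to the grasp point, in m); z points along the fingers, y is the direction in which the jaws open and shut (so a half turn about z gives the same grasp; the last joint's range is limited). The gripper opens to 85 mm and grips with 20 to 120 N. Pads are 22 mm wide; open, the fingers measure 114 mm over their backs; the gripper's body (76 mm by 85 mm) begins 54 mm behind the grasp point. The pads swing forward as they close: fully open they stand 13 mm farther back than shut.
Start: joints at [63.295, 21.807, 74.336, -0, 83.858, -12.336], TCP at [0.136, 0.533, 0.231] pointing down, gripper open.
Joint ranges: [-178.18, 178.18], [-50.72, 133.34], [12.68, 142.11], [-81.47, 261.47], [9.98, 163.14], [-165.26, 165.26]. Speed limits (degrees/s): [136.94, 136.94, 180, 180, 180, 180].

INTERFACE

Orientations are given as a 3x3 rotation matrix whose columns are the frame's x, y, z axes.
In Python, from rig import readout, imaging, job, env gives the robot as it stands.
- The arm moves only by the tool move_arm, never from a script. Its argument "motion" is a list of rows, each a list of 3 entries, a list of its own where there are three numbers: the shift along the tool's x, y, z normalised to -1 to 1, where 1 is 0.02 m, then the turn, a rotation vector about the tool's x, y, z normalised to -1 to 1, where 1 is 120 degrees, then the gripper command: -1 is shut, 1 is fully open, values between are in proportion. In form: [[[tx, ty, tz], [rx, ry, rz], claw], ...]. A call has 1 to 12 rows; each row shifts and turns the pose as measured when the row begins, along the tool's axes as they then stand; what a row does not reach is not made up. A row lasts 1/12 s, in which the tool goes at most 41.7 mm and 7.16 degrees, less where a joint would pass 70% of its speed; a pose out of reach is approached as far as the arm can. A call with a number of a shift or a turn outside -1 to 1 is refused whole. A call with a gripper value outside its range is refused whole. The fingers move at their own pace and stop on an object; "squeeze" is the grip in N (left out, the last holds). Time passes only in rows, so rows that do not move let the fingers close. It gives the time, the measured TCP pose, the force and the opening at its end, in the units of the state.
- readout.observe(): the state, without advancing time (a new reading comes with each control period).
- imaging.get_image(name): name is "side" or "top"; returns a dict with "img" (384x512x3 uint8, blue, green, red), "fov_y" (degrees; the focal length in pixels is half the picture's height over the tangent of half this angle, whatever the lens; pixels are square), "cx", "cy" (the principal point, pixels), "eye" and "orientation" of the camera in the world. Camera axes: x right, y up, looking along -z (the intrinsics and any distortion apply to the point x, -y, -z); pixel columns grow to the right and rows downward; lengths in m; the calibration is good to about 2 mm. A picture is of the moment at which its call begins. There is no depth.
- job.close_job(): hands the job in, once; it reports no verdict.
The state is a dict: "time_s": time; "q": joint angles; "qvel": joint speeds; "joint_efforts": joint torques, N m; "position": TCP position; "tool_rot": TCP orientation; "ft_force": force on the tool from outside, world axes, zero at the start; "wrist_torque": the same for the moment, N m; "grip_width": finger opening in m.
Only numpy, scipy, OpenCV 4.12 (cv2) and the standard library are available. Lean on these libraries where they do the work, as an engineer would, in place of code of your own. Each camera call takes 0.05 s, during which the arm holds its last target.

## Working session

There is one attempt and no reset: what is moved stays moved. The work goes in short steps, Python scripts to look and compute and a tool call to move; the robot and the scene stay as the last step left them, time stands still between calls to the robot, and variables do not carry over. Pictures are saved under pics/ and viewed, and the job is handed in when it is done.

Besides the shell and the picture viewer there is one more tool, called after "Request:" in YAML: its name, and indented under it one key for each argument. move_arm: Moves the arm, as the interface text tells. Its arguments: {"type":"object","properties":{"motion":{"type":"array","items":{"type":"array"}},"squeeze":{"type":"number"}},"required":["motion"]}

```bash
ls; mkdir -p pics
python3 - <<'E'
from rig import readout, imaging, job, env
import cv2
print(readout.observe()); print(env.tcp_to_grasp)
for n in ("side","top"):
    d=imaging.get_image(n); cv2.imwrite(f"pics/{n}0.png",d["img"])
    print(n,{k:v for k,v in d.items() if k!="img"})
E
```

```text
pics
{'time_s': 0.0, 'q': array([ 6.32951706e+01,  2.18421841e+01,  7.43850259e+01,  2.08842728e-04,
        8.38580631e+01, -1.23365809e+01]), 'qvel': array([-0.0249449 , -0.0250777 , -0.05477637, -0.0221731 , -0.03424975,
       -0.02987969]), 'joint_efforts': array([ 2.22296421e-05, -4.48466885e+01, -2.31280965e+01, -2.24845890e-04,
        4.85179306e-03,  1.27873741e-05]), 'position': array([0.13635861, 0.53252712, 0.23069899]), 'tool_rot': array([[-9.68720623e-01,  2.48152983e-01, -6.72068614e-04],
       [ 2.48153684e-01,  9.68719766e-01, -1.32791481e-03],
       [ 3.21520129e-04, -1.45315477e-03, -9.99998892e-01]]), 'ft_force': array([ 1.00207645,  0.50199826, -0.03669651]), 'wrist_torque': array([-0.02425406,  0.02976231,  0.01557387]), 'grip_width': 0.08517082026668776}
0.0187
side {'fov_y': 47.309188990108, 'cx': 259.06005595773973, 'cy': 195.145438700633, 'eye': array([-0.1308196 , -0.89560497,  0.74131642]), 'orientation': array([[ 0.86411085,  0.25576802, -0.43346874],
       [-0.50329806,  0.43592175, -0.74609871],
       [-0.00186974,  0.86287597,  0.50541227]])}
top {'fov_y': 48.24037444396675, 'cx': 260.20426124053296, 'cy': 194.31773997320627, 'eye': array([0.28541293, 0.10298721, 1.39780366]), 'orientation': array([[-2.27067826e-02,  9.92106583e-01, -1.23324491e-01],
       [-9.99742135e-01, -2.25018486e-02,  3.05450495e-03],
       [ 2.55365444e-04,  1.23362048e-01,  9.92361698e-01]])}
```

View pics/side0.png

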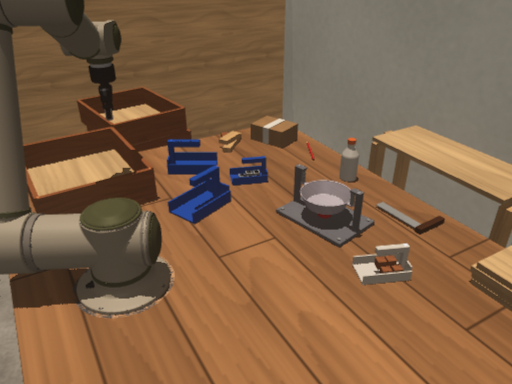

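View pics/top0.png

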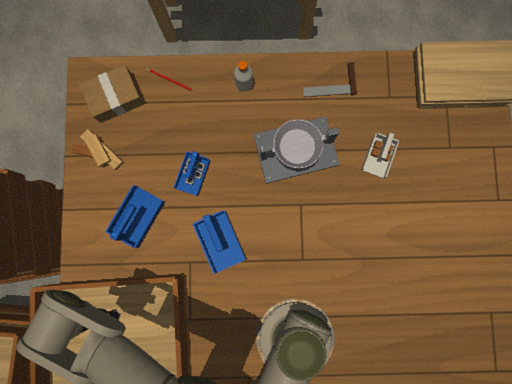

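The top view shows three blue scoops. A small one holding nuts is at (192,173), and two larger empty ones are at (135,216) and (220,241). The white scoop is at (381,155) and the pan at (299,145). I choose the one at (192,173), the smallest and the one with nuts, and will check it in a close crop.

```bash
cat > h.py <<'E'
import numpy as np, cv2
from rig import readout, imaging, job, env
def ray(d,u,v):
    f=d["img"].shape[0]/2/np.tan(np.radians(d["fov_y"]/2))
    c=np.array([(u-d["cx"])/f,-(v-d["cy"])/f,-1.0]); return d["eye"],d["orientation"]@c
def onz(d,u,v,z):
    e,r=ray(d,u,v); return e+r*(z-e[2])/r[2]
def proj(d,p):
    f=d["img"].shape[0]/2/np.tan(np.radians(d["fov_y"]/2))
    c=d["orientation"].T@(np.asarray(p)-d["eye"]); return np.array([d["cx"]-f*c[0]/c[2], d["cy"]+f*c[1]/c[2]])
def tri(*rs):
    A=np.zeros((3,3));b=np.zeros(3)
    for e,r in rs:
        r=r/np.linalg.norm(r);P=np.eye(3)-np.outer(r,r);A+=P;b+=P@e
    return np.linalg.solve(A,b)
E
python3 - <<'E'
from h import *
t=imaging.get_image("top");s=imaging.get_image("side")
a=cv2.resize(t["img"][135:215,150:240],None,fx=6,fy=6,interpolation=cv2.INTER_CUBIC)
b=cv2.resize(s["img"][140:200,215:285],None,fx=6,fy=6,interpolation=cv2.INTER_CUBIC)
cv2.imwrite("pics/c1.png",a);cv2.imwrite("pics/c2.png",b)
c=cv2.resize(t["img"][105:190,245:350],None,fx=6,fy=6,interpolation=cv2.INTER_CUBIC);cv2.imwrite("pics/c3.png",c)
hsv=cv2.cvtColor(t["img"],cv2.COLOR_BGR2HSV)
m=cv2.inRange(hsv,(105,120,40),(130,255,255))
for c in cv2.findContours(m,cv2.RETR_EXTERNAL,cv2.CHAIN_APPROX_NONE)[0]:
    if cv2.contourArea(c)>200: print(cv2.contourArea(c),cv2.minAreaRect(c),cv2.boxPoints(cv2.minAreaRect(c)).round(1).tolist())
E
```

```text
1812.0 ((218.4224090576172, 240.31900024414062), (56.067848205566406, 34.927513122558594), 66.80140686035156) [[191.3000030517578, 221.39999389648438], [223.39999389648438, 207.6999969482422], [245.5, 259.20001220703125], [213.39999389648438, 273.0]]
1882.0 ((133.88304138183594, 217.54885864257812), (36.04913330078125, 57.74959945678711), 30.465543746948242) [[103.69999694824219, 233.3000030517578], [133.0, 183.5], [164.10000610351562, 201.8000030517578], [134.8000030517578, 251.60000610351562]]
916.0 ((192.08758544921875, 172.25912475585938), (25.288986206054688, 40.75286102294922), 19.983104705810547) [[173.1999969482422, 187.10000610351562], [187.1999969482422, 148.8000030517578], [210.89999389648438, 157.39999389648438], [197.0, 195.6999969482422]]
```

View pics/c1.png

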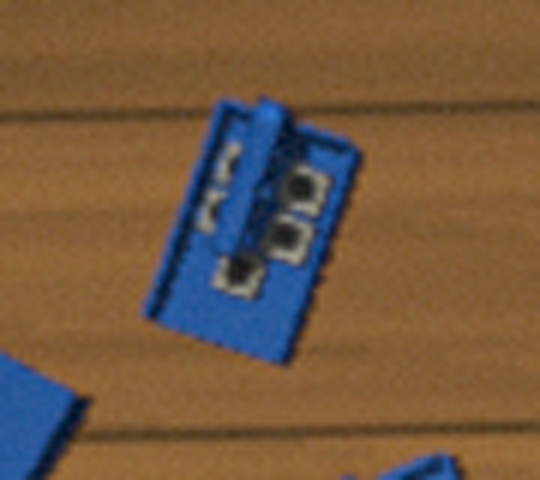

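View pics/c2.png

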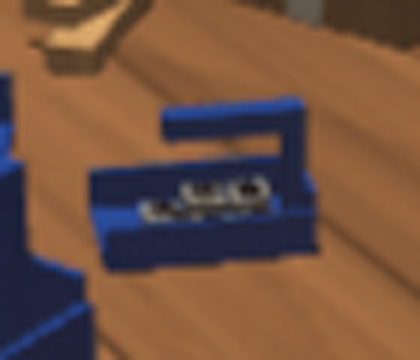

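View pics/c3.png

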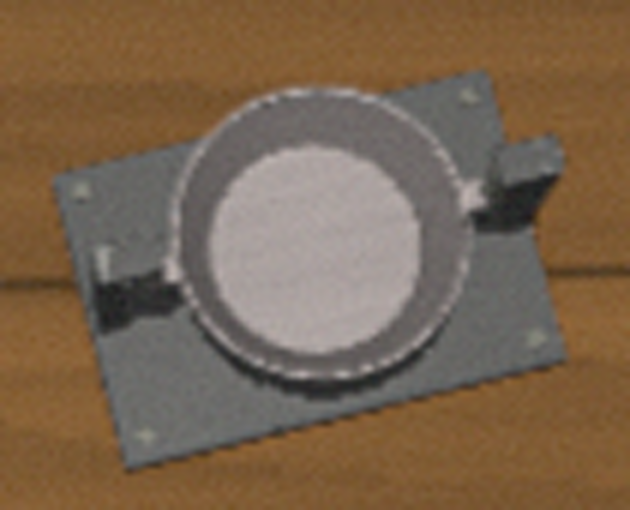

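The crop confirms it: the blue scoop at top pixel (192,173) has the post at its back (upper right) and holds five nuts. Next I measure the poses.

Run:
```python
from h import *
t=imaging.get_image("top");s=imaging.get_image("side")
def T(x,y): return ((x+.5)/6-.5+150,(y+.5)/6-.5+135)
def S(x,y): return ((x+.5)/6-.5+215,(y+.5)/6-.5+140)
bb=onz(t,*T(267,102),.081); bf=onz(t,*T(230,248),.081)
print("bar back/front",bb,bf,np.linalg.norm(bb-bf),np.degrees(np.arctan2(*(bf-bb)[[1,0]])))
l1=onz(t,*T(148,318),.028); l2=onz(t,*T(285,362),.004); print("lip corners",l1,l2,np.linalg.norm((l1-l2)[:2]))
b1=onz(t,*T(218,98),.04); b2=onz(t,*T(360,146),.04); print("back corners",b1,b2,np.linalg.norm(b1-b2),np.degrees(np.arctan2(*(b1-b2)[[1,0]]))+90)
# side/top triangulation of bar ends (top edge)
print("tri bar front", tri(ray(t,*T(230,248)),ray(s,*S(163,115))))
print("tri bar back", tri(ray(t,*T(267,102)),ray(s,*S(302,100))))
# pan rim
def C(x,y): return ((x+.5)/6-.5+245,(y+.5)/6-.5+105)
pts=np.array([onz(t,*C(x,y),.092)[:2] for x,y in [(172,250),(320,88),(475,230),(325,380),(220,125),(430,125),(205,330),(430,345)]])
A=np.c_[2*pts,np.ones(len(pts))];sol=np.linalg.lstsq(A,(pts**2).sum(1),rcond=None)[0]
print("pan",sol[:2],"r",np.sqrt(sol[2]+sol[:2]@sol[:2]))
q=[onz(t,*C(x,y),.01)[:2] for x,y in [(55,177),(487,70),(566,358),(128,468)]]
print("base c",np.mean(q,0),np.linalg.norm(q[0]-q[1]),np.linalg.norm(q[1]-q[2]))
# white scoop
print("frame y dir (left)",np.degrees(np.arctan2(*((q[0]-q[1])[[1,0]]))))
p1=onz(t,*C(103,248),.14);p2=onz(t,*C(535,145),.14);print("posts",p1,p2,(p1+p2)/2,np.linalg.norm(p1-p2))
for n,(u,v) in dict(white=(381,155),blueA=(135,216),blueB=(220,241),bottle=(244,76)).items(): print(n,onz(t,u,v,.02))
```

```text
bar back/front [0.58864214 0.3029817  0.081     ] [0.51182553 0.32244487 0.081     ] 0.0792439706314901 165.78207390360382
lip corners [0.48381001 0.37541407 0.028     ] [0.46133718 0.30538961 0.004     ] 0.07354217909435952
back corners [0.60087952 0.33558162 0.04      ] [0.57282593 0.2593443  0.04      ] 0.08123504767769474 159.79753771480853
tri bar front [0.51002469 0.32295252 0.08224935]
tri bar back [0.58908747 0.30282546 0.08078415]
pan [ 0.60443875 -0.02410916] r 0.07908339112791007
base c [ 0.60574022 -0.02341426] 0.24778254179075546 0.1677238344856787
frame y dir (left) 102.96230867819715
posts [0.58779786 0.09116289 0.14      ] [ 0.63573706 -0.12695497  0.14      ] [ 0.61176746 -0.01789604  0.14      ] 0.2233239108428797
white [ 0.57740324 -0.29974609  0.02      ]
blueA [0.39549438 0.50305968 0.02      ]
blueB [0.30931597 0.23055662 0.02      ]
bottle [0.85750833 0.14398414 0.02      ]
```

Scoop origin ≈ (0.532, 0.318), yaw ≈ 160.5°. The pan centre is (0.605, -0.024), with its frame x at about 13°. The sizes agree: bar 79–82 mm against 85, rim radius 79 against 78, base 248×168 against 250×170. Now I move above the bar.

Request:
move_arm:
  motion:
    - [[0,0,0],[0,0,0.0425],1]
    - [[-1,-0.16,0],[0,0,0],1]
    - [[-1,-0.16,0],[0,0,0],1]
    - [[-1,-0.16,0],[0,0,0],1]
    - [[-1,-0.16,0],[0,0,0],1]
    - [[-1,-0.16,0],[0,0,0],1]
    - [[-1,-0.16,0],[0,0,0],1]
    - [[-1,-0.16,0],[0,0,0],1]
    - [[-1,-0.16,0],[0,0,0],1]
    - [[-1,-0.16,0],[0,0,0],1]
    - [[-1,-0.16,0],[0,0,0],1]
    - [[-1,-0.16,0],[0,0,0],1]
  squeeze: 80

```text
time_s: 1.3
position: [0.3367, 0.4219, 0.2303]
tool_rot: [[-0.943, 0.332, -0.002], [0.332, 0.943, -0.001], [0.002, -0.002, -1.0]]
ft_force: [-1.0, 1.0, -0.2]
grip_width: 0.0851
```

Request:
move_arm:
  motion:
    - [[-1,-0.15,0],[0,0,0],1]
    - [[-1,-0.15,0],[0,0,0],1]
    - [[-1,-0.15,0],[0,0,0],1]
    - [[-1,-0.15,0],[0,0,0],1]
    - [[-1,-0.15,0],[0,0,0],1]
    - [[-1,-0.15,0],[0,0,0],1]
    - [[-1,-0.15,0],[0,0,0],1]
    - [[-1,-0.15,0],[0,0,0],1]
    - [[-1,-0.15,0],[0,0,0],1]
    - [[-0.8,-0.1,0],[0,0,0],1]
    - [[-0.4,0,0],[0,0,0],1]
    - [[0,0,0],[0,0,0],1]

```text
time_s: 2.3
position: [0.531, 0.3184, 0.2282]
tool_rot: [[-0.942, 0.336, -0.004], [0.336, 0.942, -0.002], [0.003, -0.004, -1.0]]
ft_force: [0.4, 0.1, -0.1]
grip_width: 0.0853
```

Run:
```python
from h import *
o=readout.observe();print(o["position"],o["q"].round(1))
t=imaging.get_image("top");s=imaging.get_image("side")
a=cv2.resize(s["img"][60:240,160:340],None,fx=3,fy=3,interpolation=cv2.INTER_CUBIC)
cv2.imwrite("pics/d2.png",a)
```

```text
[0.53101897 0.31843025 0.22821686] [ 20.   29.1  62.6  -0.1  88.5 -50.4]
```

View pics/d2.png

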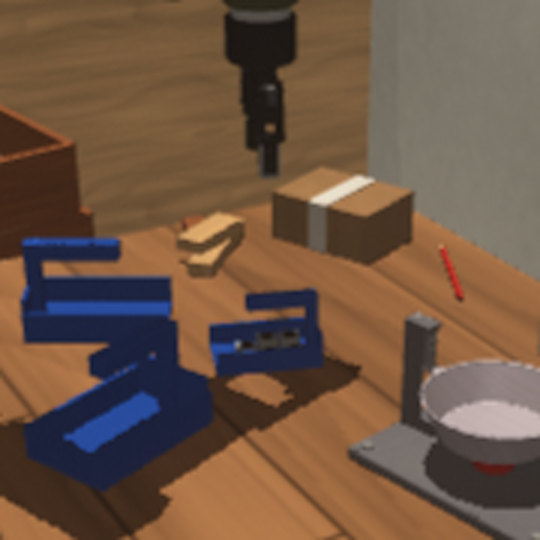

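The gripper hangs above the bar of the small scoop. The fingers are at about crop (268,165) and the bar at (282,300). Now I lower it.

Request:
move_arm:
  motion:
    - [[-0.3,0,0.6],[0,0,0],1]
    - [[0,0,1],[0,0,0],1]
    - [[0,0,1],[0,0,0],1]
    - [[0,0,1],[0,0,0],1]
    - [[0,0,1],[0,0,0],1]
    - [[0,0,1],[0,0,0],1]
    - [[0,0,0.5],[0,0,0],1]
    - [[0,0,0],[0,0,0],1]

```text
time_s: 3.07
position: [0.5293, 0.321, 0.0982]
tool_rot: [[-0.945, 0.326, -0.004], [0.326, 0.945, -0.001], [0.004, -0.003, -1.0]]
ft_force: [-0.9, -0.2, 0.0]
grip_width: 0.085
```

Run:
```python
from h import *
t=imaging.get_image("top");s=imaging.get_image("side")
a=cv2.resize(s["img"][110:210,200:300],None,fx=5,fy=5,interpolation=cv2.INTER_CUBIC)
cv2.imwrite("pics/e2.png",a)
cv2.imwrite("pics/e1.png",cv2.resize(t["img"][135:215,150:240],None,fx=6,fy=6,interpolation=cv2.INTER_CUBIC))
```

```text
(no output)
```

View pics/e2.png

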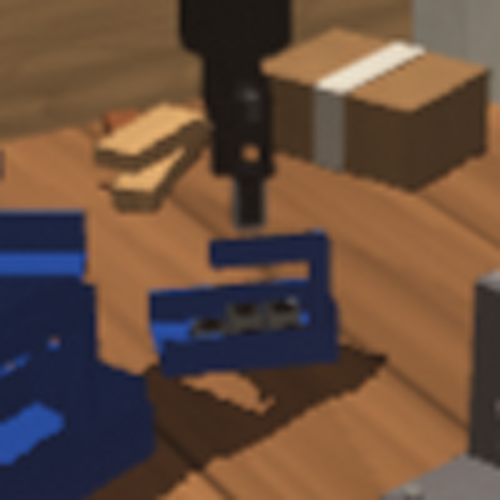

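View pics/e1.png

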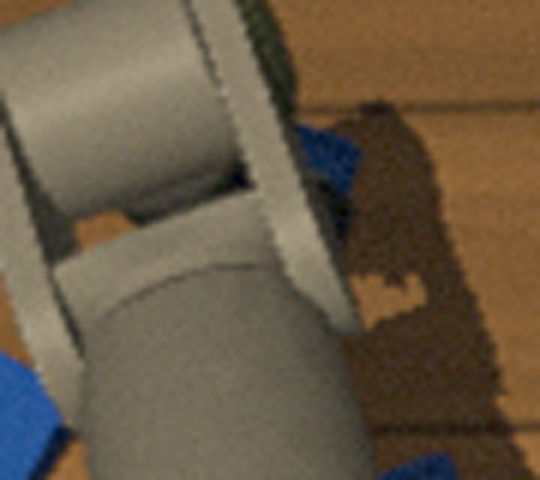

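The fingers are at crop (248,225), over the bar, which spans 210–330, and are about 9 mm towards the lip from where I want them. I correct this, lower and close.

Request:
move_arm:
  motion:
    - [[-0.45,0,0.4],[0,0,0],1]
    - [[0,0,0.7],[0,0,0],1]
    - [[0,0,0.7],[0,0,0],1]
    - [[0,0,0.5],[0,0,0],1]
    - [[0,0,0.1],[0,0,0],1]
    - [[0,0,0],[0,0,0],1]

```text
time_s: 3.67
position: [0.5437, 0.3191, 0.0544]
tool_rot: [[-0.946, 0.325, 0.01], [0.325, 0.946, 0.003], [-0.008, 0.006, -1.0]]
ft_force: [-0.0, 0.1, 0.8]
grip_width: 0.0855
```

Request:
move_arm:
  motion:
    - [[0,0,0.1],[0,0,0],1]
    - [[0,0,0],[0,0,0],1]
    - [[0,0,0],[0,0,0],0.2]

```text
time_s: 3.92
position: [0.5448, 0.3193, 0.0538]
tool_rot: [[-0.945, 0.325, 0.012], [0.325, 0.946, 0.004], [-0.01, 0.008, -1.0]]
ft_force: [0.3, -0.1, 0.4]
grip_width: 0.0754
```

Run:
```python
from h import *
o=readout.observe();print(o["position"],o["tool_rot"].round(3),o["ft_force"],o["grip_width"])
s=imaging.get_image("side")
cv2.imwrite("pics/f2.png",cv2.resize(s["img"][110:210,200:300],None,fx=5,fy=5,interpolation=cv2.INTER_CUBIC))
```

```text
[0.5448082  0.31929413 0.05377957] [[-0.945  0.325  0.012]
 [ 0.325  0.946  0.004]
 [-0.01   0.008 -1.   ]] [ 0.30977987 -0.06188323  0.39554208] 0.07544776551167118
```

View pics/f2.png

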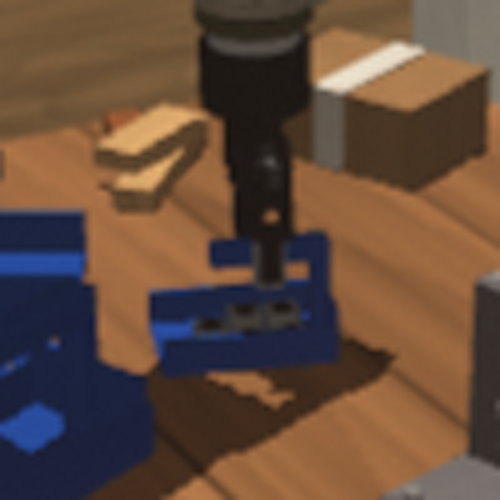

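The fingers straddle the bar near its middle (crop (270,260)), with the tips above the nuts. I close.

Request:
move_arm:
  motion:
    - [[0,0,0],[0,0,0],-1]
    - [[0,0,0],[0,0,0],-1]
    - [[0,0,0],[0,0,0],-1]
    - [[0,0,0],[0,0,0],-1]
    - [[0,0,0],[0,0,0],-1]
    - [[0,0,0],[0,0,0],-1]
    - [[0,0,0],[0,0,0],-1]
    - [[0,0,0],[0,0,0],-1]
  squeeze: 80

```text
time_s: 4.63
position: [0.5452, 0.3196, 0.0554]
tool_rot: [[-0.946, 0.325, 0.015], [0.325, 0.946, 0.005], [-0.012, 0.009, -1.0]]
ft_force: [-0.4, -0.2, 1.0]
grip_width: 0.0146
```

Run:
```python
from h import *
o=readout.observe();print(o["position"],o["tool_rot"].round(3),o["ft_force"],o["wrist_torque"],o["grip_width"])
s=imaging.get_image("side")
cv2.imwrite("pics/g2.png",cv2.resize(s["img"][110:210,200:300],None,fx=5,fy=5,interpolation=cv2.INTER_CUBIC))
```

```text
[0.54523818 0.31957925 0.05535082] [[-0.946  0.325  0.015]
 [ 0.325  0.946  0.005]
 [-0.012  0.009 -1.   ]] [-0.37044887 -0.18067982  0.98898437] [-0.16847168  0.02777511 -0.02774455] 0.014645317213931542
```

View pics/g2.png

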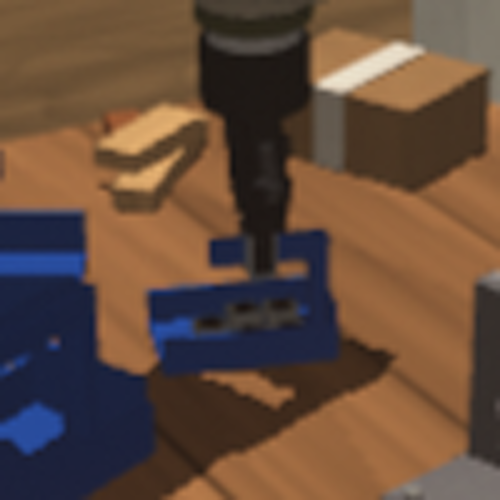

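The bar is gripped at 14.6 mm. I lift with a slight lip-up tilt.

Request:
move_arm:
  motion:
    - [[0,0,-0.2],[0,0,0],-1]
    - [[0,0,-0.4],[0,0.002,0],-1]
    - [[0,0,-0.6],[0,0.006,0],-1]
    - [[0,0,-0.8],[0,0.008,0],-1]
    - [[0,0,-0.8],[0,0.008,0],-1]
    - [[0,0,-0.8],[0,0.008,0],-1]
    - [[0,0,-0.8],[0,0.008,0],-1]
    - [[0,0,-0.8],[0,0.004,0],-1]
    - [[0,0,-0.8],[0,0,0],-1]
    - [[0,0,-0.6],[0,0,0],-1]
    - [[0,0,-0.4],[0,0,0],-1]
    - [[0,0,-0.2],[0,0,0],-1]

```text
time_s: 5.68
position: [0.5479, 0.3148, 0.2054]
tool_rot: [[-0.942, 0.324, -0.091], [0.322, 0.946, 0.033], [0.096, 0.002, -0.995]]
ft_force: [-0.1, 0.6, -3.0]
grip_width: 0.0146
```

Run:
```python
from h import *
o=readout.observe();print(o["position"],o["tool_rot"].round(3),o["ft_force"],o["wrist_torque"],o["grip_width"],o["q"].round(1))
s=imaging.get_image("side")
cv2.imwrite("pics/h2.png",cv2.resize(s["img"][60:210,180:330],None,fx=4,fy=4,interpolation=cv2.INTER_CUBIC))
```

```text
[0.54794941 0.31484636 0.20544346] [[-0.942  0.324 -0.091]
 [ 0.322  0.946  0.033]
 [ 0.096  0.002 -0.995]] [-0.07827649  0.62150562 -3.01569164] [-0.05377909 -0.14084244 -0.00060042] 0.014602392418221432 [ 17.8  32.9  59.7   3.4  91.7 -53.4]
```

View pics/h2.png

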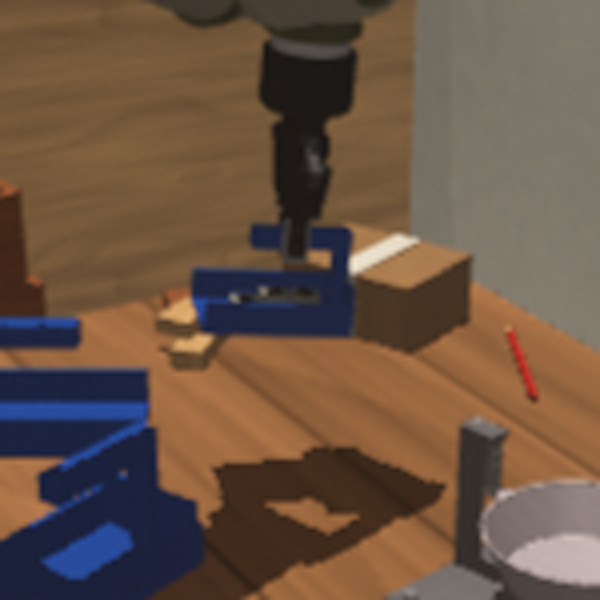

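The scoop is held firmly, tilted about 5° back, with the nuts inside. Now I carry it over the far side of the pan, yawing towards 192°.

Request:
move_arm:
  motion:
    - [[-0.15,-0.15,-0.15],[0,0,0],-1]
    - [[-0.3,-0.3,-0.2],[0,0,-0.005],-1]
    - [[-0.5,-0.52,-0.2],[0.001,0,-0.0107],-1]
    - [[-0.5,-0.54,-0.2],[0.001,0,-0.0107],-1]
    - [[-0.48,-0.55,-0.2],[0.001,0,-0.0107],-1]
    - [[-0.47,-0.56,-0.2],[0.001,0,-0.0107],-1]
    - [[-0.45,-0.57,-0.2],[0.001,0,-0.0107],-1]
    - [[-0.44,-0.58,-0.2],[0.001,0,-0.0107],-1]
    - [[-0.42,-0.6,-0.15],[0.001,0,-0.0107],-1]
    - [[-0.4,-0.61,-0.15],[0.001,0,-0.0107],-1]
    - [[-0.39,-0.62,-0.12],[0.001,0,-0.0107],-1]
    - [[-0.38,-0.63,-0.12],[0.001,0,-0.0107],-1]

```text
time_s: 6.73
position: [0.6214, 0.1592, 0.2318]
tool_rot: [[-0.991, 0.076, -0.111], [0.075, 0.997, 0.008], [0.111, -0.001, -0.994]]
ft_force: [0.4, 0.5, -2.8]
grip_width: 0.0149
```

Request:
move_arm:
  motion:
    - [[-0.41,-0.7,-0.08],[0.001,0,-0.012],-1]
    - [[-0.4,-0.71,-0.08],[0.001,0,-0.012],-1]
    - [[-0.38,-0.72,-0.08],[0.001,0,-0.012],-1]
    - [[-0.36,-0.73,-0.08],[0.001,0,-0.012],-1]
    - [[-0.34,-0.74,-0.08],[0.001,0,-0.012],-1]
    - [[-0.32,-0.75,-0.08],[0.001,0,-0.012],-1]
    - [[-0.3,-0.75,-0.08],[0.001,0,-0.012],-1]
    - [[-0.28,-0.75,-0.06],[0.001,0,-0.012],-1]
    - [[-0.25,-0.7,-0.06],[0.001,0,-0.012],-1]
    - [[-0.2,-0.55,-0.05],[0.001,0,-0.012],-1]
    - [[-0.1,-0.3,0],[0,0,-0.008],-1]
    - [[-0.05,-0.1,0],[0,0,0],-1]

```text
time_s: 7.73
position: [0.7004, -0.0082, 0.2287]
tool_rot: [[-0.97, -0.205, -0.129], [-0.205, 0.979, -0.012], [0.129, 0.014, -0.992]]
ft_force: [-0.0, 0.4, -4.5]
grip_width: 0.0143
```

Run:
```python
from h import *
o=readout.observe();print(o["position"],o["tool_rot"].round(3),o["ft_force"],o["wrist_torque"],o["grip_width"],o["q"].round(1))
R=o["tool_rot"];p=o["position"]
lip=p+R@np.array([.077,0,.055]);print("lip",lip)
s=imaging.get_image("side");t=imaging.get_image("top")
cv2.imwrite("pics/i2.png",cv2.resize(s["img"][60:260,220:420],None,fx=3,fy=3,interpolation=cv2.INTER_CUBIC))
cv2.imwrite("pics/i1.png",cv2.resize(t["img"][60:260,200:400],None,fx=3,fy=3,interpolation=cv2.INTER_CUBIC))
```

```text
[ 0.70041025 -0.00817244  0.22866969] [[-0.97  -0.205 -0.129]
 [-0.205  0.979 -0.012]
 [ 0.129  0.014 -0.992]] [-0.01734705  0.36445541 -4.45259763] [ 0.01650148 -0.11587252  0.02252677] 0.014329041021032352 [  -9.6   42.3   38.2   -2.   106.7 -111.9]
lip [ 0.61860293 -0.02462705  0.18405123]
```

View pics/i2.png

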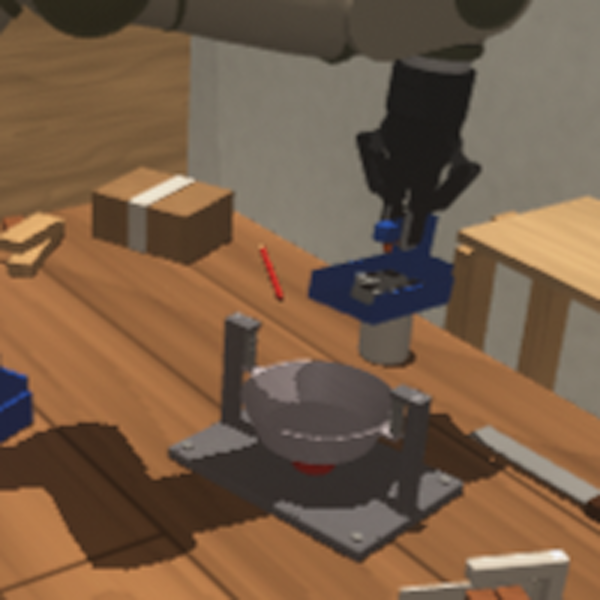

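View pics/i1.png

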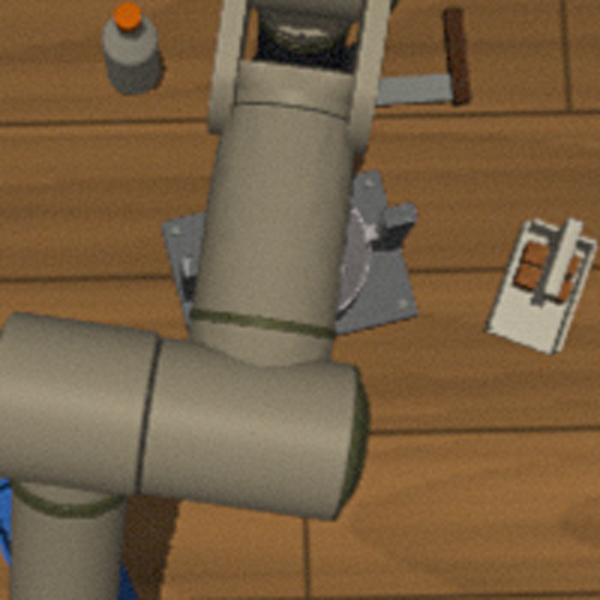

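The scoop hangs beyond the pan, lip towards it (near lip corner at side crop (372,320)), and all the nuts are still inside. I check the computed lip against the picture.

Run:
```python
from h import *
o=readout.observe();R=o["tool_rot"];p=o["position"]
s=imaging.get_image("side")
for y in (.04,-.04):
  for x,z in ((.077,.055),(.077,.027),(-.048,.055)):
    print(y,x,z,((proj(s,p+R@np.array([x,y,z]))-[220,60]+.5)*3).round())
pc=np.array([.605,-.024]);th=np.radians(13);ex=np.array([np.cos(th),np.sin(th)])
lip=p+R@[.077,0,.055]; print("lip in pan frame",(lip[:2]-pc)@ex,(lip[:2]-pc)@[-ex[1],ex[0]],lip[2])
```

```text
0.04 0.077 0.055 [306. 298.]
0.04 0.077 0.027 [311. 271.]
0.04 -0.048 0.055 [384. 277.]
-0.04 0.077 0.055 [371. 326.]
-0.04 0.077 0.027 [377. 299.]
-0.04 -0.048 0.055 [448. 303.]
lip in pan frame 0.013092260473864265 -0.0026708893672205847 0.18407680331417994
```

The prediction matches the picture within about 2 mm at bench scale. I lower and bring it level, moving the lip slightly back from the pan centre.

Request:
move_arm:
  motion:
    - [[0,0,0.2],[0,-0.01,0],-1]
    - [[-0.05,0,0.3],[0,-0.02,0],-1]
    - [[-0.05,0,0.35],[0,-0.02,0],-1]
    - [[-0.05,0,0.35],[0,-0.02,0],-1]
    - [[-0.05,0,0.35],[0,-0.02,0],-1]
    - [[-0.05,0,0.3],[0,-0.01,0],-1]
    - [[0,0,0.1],[0,0,0],-1]
    - [[0,0,0],[0,0,0],-1]

```text
time_s: 8.55
position: [0.701, 0.0009, 0.1895]
tool_rot: [[-0.975, -0.208, 0.083], [-0.206, 0.978, 0.034], [-0.088, 0.017, -0.996]]
ft_force: [1.0, 0.0, -3.1]
grip_width: 0.0148
```

```bash
cat > lip.py <<'E'
from h import *
o=readout.observe();R=o["tool_rot"];p=o["position"]
pc=np.array([.605,-.024]);th=np.radians(13);ex=np.array([np.cos(th),np.sin(th)])
lip=p+R@[.077,0,.055];org=p+R@[.012,0,.055]
print(o["time_s"],"lip in pan frame",(lip[:2]-pc)@ex,(lip[:2]-pc)@[-ex[1],ex[0]],lip[2],"org dist",np.linalg.norm(org[:2]-pc),org[2],"pitch",np.degrees(np.arcsin(-R[2,0])),"roll",np.degrees(np.arcsin(R[2,1])),o["grip_width"],o["ft_force"].round(1),o["q"].round(1))
E
python3 lip.py
```

```text
8.55 lip in pan frame 0.027251306938366294 0.004881771685642808 0.12792543417865154 org dist 0.0920624792053737 0.13363670853195414 pitch 5.04083762212749 roll 0.9462030704346672 0.014795966253605068 [ 1.   0.  -3.1] [ -10.6   36.9   54.9    2.8   83.9 -112.8]
```

Lip 27 mm beyond the centre, 128 mm high. I tip about the lip.

Request:
move_arm:
  motion:
    - [[0.1,0,-0.13],[0,-0.017,0],-1]
    - [[0.15,0,-0.18],[0,-0.025,0],-1]
    - [[0.15,0,-0.18],[0,-0.025,0],-1]
    - [[0.15,0,-0.18],[0,-0.025,0],-1]
    - [[0.15,0,-0.18],[0,-0.025,0],-1]
    - [[0.15,0,-0.18],[0,-0.025,0],-1]
    - [[0.15,0,-0.18],[0,-0.025,0],-1]
    - [[0.15,0,-0.18],[0,-0.025,0],-1]
    - [[0.15,0,-0.18],[0,-0.025,0],-1]
    - [[0.1,0,-0.13],[0,-0.017,0],-1]

```text
time_s: 9.38
position: [0.6646, -0.003, 0.2179]
tool_rot: [[-0.811, -0.216, 0.544], [-0.171, 0.976, 0.132], [-0.56, 0.014, -0.829]]
ft_force: [1.4, 0.7, -2.4]
grip_width: 0.0145
```

```bash
python3 lip.py
python3 - <<'E'
from h import *
s=imaging.get_image("side")
cv2.imwrite("pics/j2.png",cv2.resize(s["img"][60:260,220:420],None,fx=3,fy=3,interpolation=cv2.INTER_CUBIC))
E
```

```text
9.3833 lip in pan frame 0.029765655428467763 0.008634679140071256 0.1292446288183643 org dist 0.08396939962722465 0.16562155006930795 pitch 34.0312466949688 roll 0.8186183143504057 0.014470956657990046 [ 1.4  0.7 -2.4] [ -17.    22.3   83.7   23.3   46.2 -131.2]
```

View pics/j2.png

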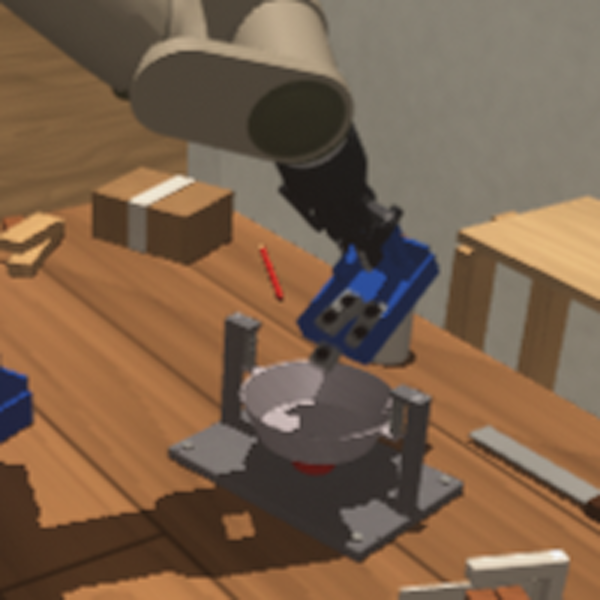

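The nuts are sliding off the lip into the bowl (one is in the air at crop (322,355)). I tip a bit more and wait.

Request:
move_arm:
  motion:
    - [[0.1,0,-0.13],[0,-0.017,0],-1]
    - [[0.15,0,-0.18],[0,-0.025,0],-1]
    - [[0.15,0,-0.18],[0,-0.025,0],-1]
    - [[0,0,0],[0,0,0],-1]
    - [[0,0,0],[0,0,0],-1]
    - [[0,0,0],[0,0,0],-1]

```text
time_s: 9.93
position: [0.6542, -0.0042, 0.2264]
tool_rot: [[-0.721, -0.222, 0.656], [-0.156, 0.975, 0.159], [-0.675, 0.012, -0.738]]
ft_force: [-0.1, 0.6, -1.2]
grip_width: 0.0146
```

```bash
python3 lip.py
python3 - <<'E'
from h import *
s=imaging.get_image("side")
cv2.imwrite("pics/k2.png",cv2.resize(s["img"][60:260,220:420],None,fx=3,fy=3,interpolation=cv2.INTER_CUBIC))
E
```

```text
9.9333 lip in pan frame 0.03264514512384258 0.00945230521178755 0.13389339412372886 org dist 0.08108821666055945 0.1777529880022579 pitch 42.435747158413676 roll 0.6973465596242051 0.014643546844486066 [-0.1  0.6 -1.2] [ -19.2   19.6   90.9   36.6   37.8 -144.9]
```

View pics/k2.png

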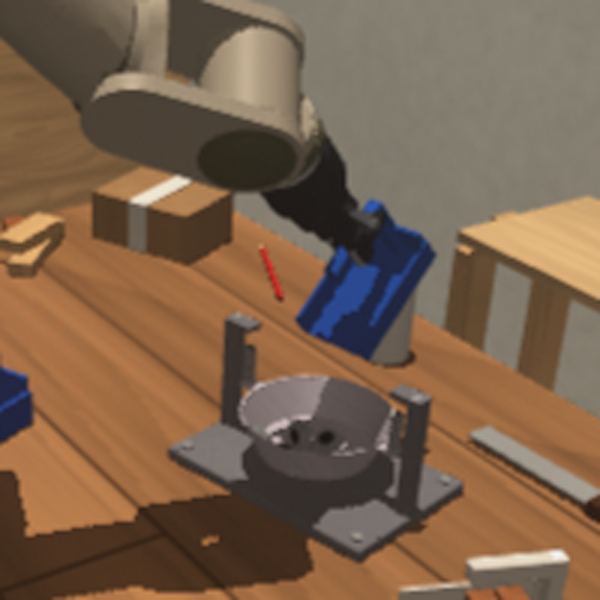

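The pan has sunk onto its stop and the scoop looks empty (wrist force -1.2 N ≈ scoop alone). I wait briefly, then tip back and rise.

Request:
move_arm:
  motion:
    - [[0,0,0],[0,0,0],-1]
    - [[0,0,0],[0,0,0],-1]
    - [[-0.1,0,-0.1],[0,0.017,0],-1]
    - [[-0.14,0,0],[0,0.03,0],-1]
    - [[-0.14,0,0],[0,0.03,0],-1]
    - [[-0.14,0,0],[0,0.03,0],-1]
    - [[-0.14,0,-0.1],[0,0.03,0],-1]
    - [[-0.14,0,-0.1],[0,0.03,0],-1]
    - [[-0.14,0,-0.2],[0,0.03,0],-1]
    - [[-0.14,0,-0.2],[0,0.03,0],-1]
    - [[-0.14,0,-0.2],[0,0.03,0],-1]
    - [[-0.14,0,-0.3],[0,0.03,0],-1]

```text
time_s: 10.98
position: [0.671, -0.0017, 0.2626]
tool_rot: [[-0.972, -0.213, 0.1], [-0.211, 0.977, 0.028], [-0.103, 0.006, -0.995]]
ft_force: [-0.2, -0.0, -0.5]
grip_width: 0.0143
```

```bash
python3 lip.py
python3 - <<'E'
from h import *
s=imaging.get_image("side")
cv2.imwrite("pics/l2.png",cv2.resize(s["img"][60:260,220:420],None,fx=3,fy=3,interpolation=cv2.INTER_CUBIC))
E
```

```text
10.9833 lip in pan frame -0.0015695261540788295 0.008147484152862065 0.19997655856290958 org dist 0.06349669862447622 0.2066902714170018 pitch 5.928533530902284 roll 0.3463979652755675 0.014301900779775487 [-0.2 -0.  -0.5] [ -11.3   30.9   54.1    2.7   89.7 -113.4]
```

View pics/l2.png

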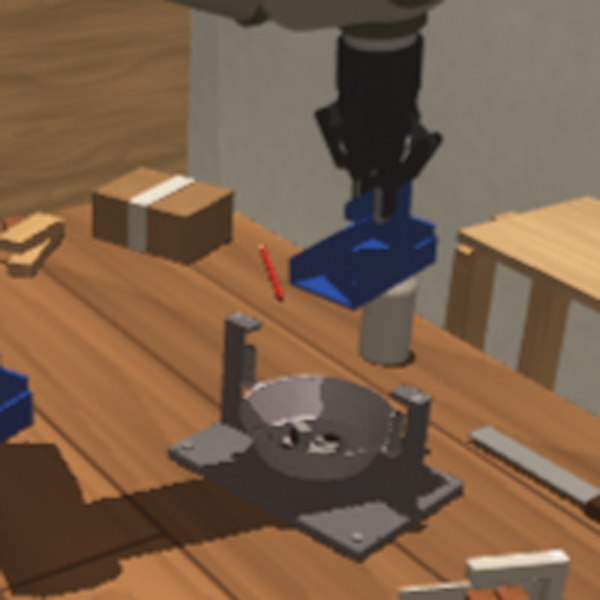

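The scoop is empty, the nuts lie in the bowl and the pan is down. I carry the scoop back.

Request:
move_arm:
  motion:
    - [[0.05,0.25,0],[0,0.004,0.004],-1]
    - [[0.1,0.5,0],[0,0.005,0.0095],-1]
    - [[0.14,0.77,0],[0,0.005,0.0095],-1]
    - [[0.16,0.77,0],[0,0.005,0.0095],-1]
    - [[0.18,0.77,0],[0,0.005,0.0095],-1]
    - [[0.2,0.76,0],[0,0.005,0.0095],-1]
    - [[0.22,0.75,0],[0,0.005,0.0095],-1]
    - [[0.24,0.75,0],[0,0.005,0.0095],-1]
    - [[0.26,0.74,0],[0,0,0.0095],-1]
    - [[0.28,0.73,0],[0,0,0.0095],-1]
    - [[0.3,0.73,0],[0,0,0.0095],-1]
    - [[0.31,0.72,0],[0,0,0.0095],-1]

```text
time_s: 12.03
position: [0.6028, 0.165, 0.2583]
tool_rot: [[-0.999, 0.035, 0.021], [0.036, 0.999, 0.016], [-0.02, 0.017, -1.0]]
ft_force: [0.1, -0.4, -2.2]
grip_width: 0.0145
```

Request:
move_arm:
  motion:
    - [[0.3,0.7,0],[0,0,0.0095],-1]
    - [[0.31,0.69,0],[0,0,0.0095],-1]
    - [[0.32,0.69,0.1],[0,0,0.0095],-1]
    - [[0.33,0.68,0.2],[0,0,0.0095],-1]
    - [[0.34,0.67,0.3],[0,0,0.0095],-1]
    - [[0.35,0.66,0.4],[0,0,0.0095],-1]
    - [[0.36,0.66,0.5],[0,0,0.0095],-1]
    - [[0.38,0.65,0.5],[0,0,0.0095],-1]
    - [[0.39,0.64,0.5],[0,0,0],-1]
    - [[0.3,0.5,0.5],[0,0,0],-1]
    - [[0.2,0.3,0.5],[0,0,0],-1]
    - [[0,0,0.4],[0,0,0],-1]

```text
time_s: 13.03
position: [0.542, 0.3231, 0.1772]
tool_rot: [[-0.978, 0.207, 0.033], [0.208, 0.978, 0.023], [-0.027, 0.029, -0.999]]
ft_force: [-0.4, -0.0, -1.3]
grip_width: 0.0147
```

Request:
move_arm:
  motion:
    - [[0,0,0.5],[0.005,0.0035,0],-1]
    - [[0,0,0.6],[0.005,0.0035,0],-1]
    - [[0,0,0.6],[0,0,0],-1]
    - [[0,0,0.6],[0,0,0],-1]
    - [[0,0,0.6],[0,0,0],-1]
    - [[0,0,0.6],[0,0,0],-1]
    - [[0,0,0.5],[0,0,0],-1]
    - [[0,0,0.4],[0,0,0],-1]
    - [[0,0,0.2],[0,0,0],-1]
    - [[0,0,0],[0,0,0],-1]

```text
time_s: 13.87
position: [0.5456, 0.3183, 0.0726]
tool_rot: [[-0.977, 0.213, 0.007], [0.213, 0.977, -0.001], [-0.007, 0.0, -1.0]]
ft_force: [-0.2, -0.4, -1.5]
grip_width: 0.0146
```

```bash
python3 lip.py
python3 - <<'E'
from h import *
s=imaging.get_image("side")
cv2.imwrite("pics/m2.png",cv2.resize(s["img"][110:210,200:300],None,fx=5,fy=5,interpolation=cv2.INTER_CUBIC))
E
```

```text
13.8667 lip in pan frame -0.050157061986389084 0.37962307714857746 0.017111814737262226 org dist 0.35193035604661654 0.017564328966459916 pitch 0.3988825375140709 roll 0.00849818508399695 0.014645136909056052 [-0.2 -0.4 -1.5] [ 19.6  37.9  73.4  -0.2  68.3 -58. ]
```

View pics/m2.png

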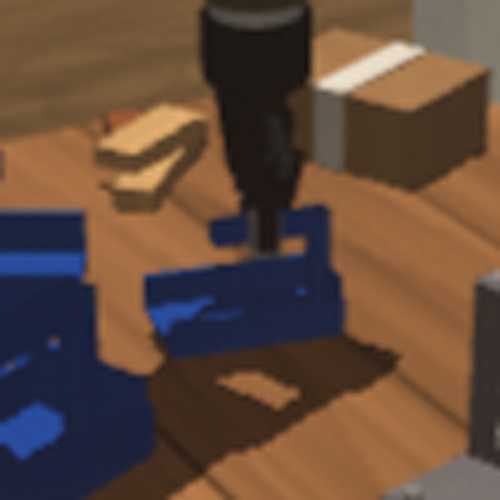

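The scoop is level, empty and about 17 mm above the bench. I lower it slowly.

Request:
move_arm:
  motion:
    - [[0,0,0.2],[0,0,0],-1]
    - [[0,0,0.2],[0,0,0],-1]
    - [[0,0,0.2],[0,0,0],-1]
    - [[0,0,0.1],[0,0,0],-1]
    - [[0,0,0.1],[0,0,0],-1]
    - [[0,0,0],[0,0,0],-1]

```text
time_s: 14.42
position: [0.547, 0.3187, 0.0578]
tool_rot: [[-0.977, 0.213, 0.012], [0.213, 0.977, 0.0], [-0.011, 0.003, -1.0]]
ft_force: [1.4, 0.5, -0.9]
grip_width: 0.0148
```

Request:
move_arm:
  motion:
    - [[0,0,0.05],[0,0,0],-1]
    - [[0,0,0.05],[0,0,0],-1]
    - [[0,0,0.05],[0,0,0],-1]
    - [[0,0,0],[0,0,0],-1]

```text
time_s: 14.75
position: [0.5473, 0.3189, 0.0554]
tool_rot: [[-0.977, 0.213, 0.013], [0.213, 0.977, 0.001], [-0.012, 0.003, -1.0]]
ft_force: [0.3, 0.5, -1.2]
grip_width: 0.0143
```

Request:
move_arm:
  motion:
    - [[0,0,0.06],[0,0,0],-1]
    - [[0,0,0.05],[0,0,0],-1]
    - [[0,0,0],[0,0,0],-1]

```text
time_s: 15.0
position: [0.5477, 0.319, 0.0556]
tool_rot: [[-0.977, 0.213, 0.015], [0.213, 0.977, 0.001], [-0.015, 0.004, -1.0]]
ft_force: [-1.1, -0.5, -1.2]
grip_width: 0.0149
```

Request:
move_arm:
  motion:
    - [[0,0,0.1],[0,0,0],-1]
    - [[0,0,0.1],[0,0,0],-1]

```text
time_s: 15.17
position: [0.5481, 0.3191, 0.0552]
tool_rot: [[-0.977, 0.213, 0.018], [0.213, 0.977, 0.002], [-0.017, 0.006, -1.0]]
ft_force: [-8.0, -3.9, 19.6]
grip_width: 0.0143
```

```bash
python3 lip.py
python3 - <<'E'
from h import *
s=imaging.get_image("side")
cv2.imwrite("pics/n2.png",cv2.resize(s["img"][110:210,200:300],None,fx=5,fy=5,interpolation=cv2.INTER_CUBIC))
E
```

```text
15.1667 lip in pan frame -0.04685345515361128 0.3799013008646678 -0.0010909946446924779 org dist 0.3523490035471053 2.096128554754384e-05 pitch 0.9802075336895341 roll 0.322862903641917 0.014296614167298476 [-8.  -3.9 19.6] [ 19.6  39.1  74.5  -0.3  65.5 -58. ]
```

View pics/n2.png

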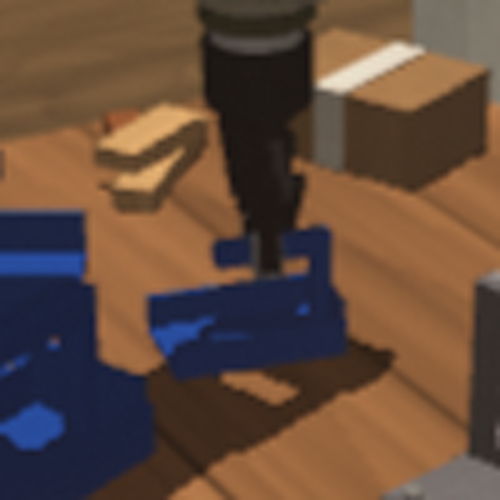

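The scoop rests on the bench with 20 N of contact force. I ease up slightly and open.

Request:
move_arm:
  motion:
    - [[0,0,-0.06],[0,0,0],-1]
    - [[0,0,0],[0,0,0],0]
    - [[0,0,0],[0,0,0],0.5]
    - [[0,0,0],[0,0,0],1]
    - [[0,0,0],[0,0,0],1]
    - [[0,0,0],[0,0,0],1]
    - [[0,0,0],[0,0,0],1]
    - [[0,0,0],[0,0,0],1]

```text
time_s: 15.88
position: [0.5485, 0.3193, 0.0562]
tool_rot: [[-0.977, 0.213, 0.019], [0.213, 0.977, 0.002], [-0.018, 0.006, -1.0]]
ft_force: [0.1, -0.4, -0.3]
grip_width: 0.0855
```

Request:
move_arm:
  motion:
    - [[0,0,-0.3],[0,0,0],1]
    - [[0,0,-0.6],[0,0,0],1]
    - [[0,0,-1],[0,0,0],1]
    - [[0,0,-1],[0,0,0],1]
    - [[0,0,-1],[0,0,0],1]
    - [[0,0,-1],[0,0,0],1]
    - [[0,0,-1],[0,0,0],1]
    - [[0,0,-1],[0,0,0],1]
    - [[0,0,-1],[0,0,0],1]
    - [[0,0,-0.6],[0,0,0],1]
    - [[0,0,-0.2],[0,0,0],1]
    - [[0,0,0],[0,0,0],1]

```text
time_s: 16.88
position: [0.5441, 0.3186, 0.2423]
tool_rot: [[-0.977, 0.213, 0.019], [0.213, 0.977, 0.002], [-0.018, 0.006, -1.0]]
ft_force: [0.8, -0.3, -0.3]
grip_width: 0.0853
```

```bash
python3 lip.py
python3 - <<'E'
from h import *
s=imaging.get_image("side");t=imaging.get_image("top")
cv2.imwrite("pics/o2.png",cv2.resize(s["img"][100:300,200:430],None,fx=3,fy=3,interpolation=cv2.INTER_CUBIC))
cv2.imwrite("pics/o1.png",cv2.resize(t["img"][90:260,160:420],None,fx=3,fy=3,interpolation=cv2.INTER_CUBIC))
E
```

```text
16.8833 lip in pan frame -0.050799658393768085 0.38025190708689094 0.18589409138068771 org dist 0.35258515174476635 0.18707001353265532 pitch 1.0366008012314503 roll 0.36303822112884404 0.0853264021869647 [ 0.8 -0.3 -0.3] [ 19.7  29.3  60.   -0.2  89.6 -58. ]
```

View pics/o2.png

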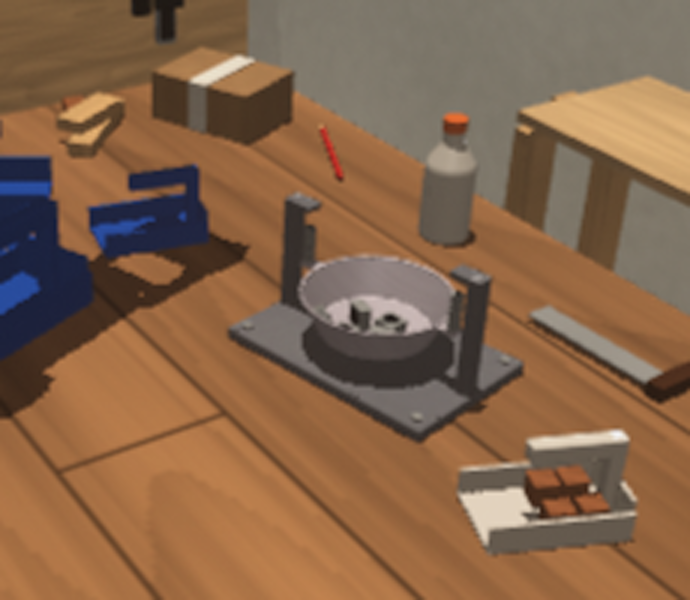

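View pics/o1.png

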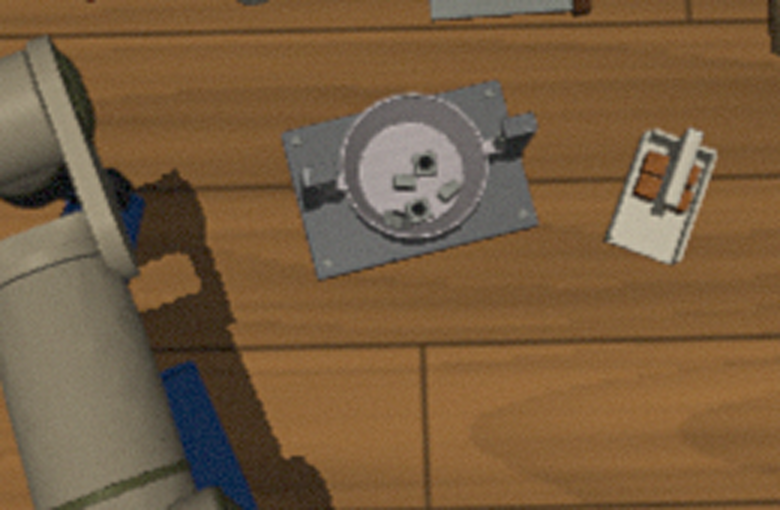

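All five nuts lie in the bowl (top crop (405–450,160–215)), the blue scoop stands upright and empty, and the white scoop is untouched. I check the rim height numerically, then hand in.

Run:
```python
from h import *
s=imaging.get_image("side")
a=np.linspace(0,2*np.pi,73)
for z in (.074,.092):
    q=np.array([(proj(s,[.605+.079*np.cos(x),-.024+.079*np.sin(x),z])-[200,100]+.5)*3 for x in a])
    print(z,"crop x",q[:,0].min().round(),q[:,0].max().round(),"y",q[:,1].min().round(),q[:,1].max().round())
print(job.close_job())
```

```text
0.074 crop x 299.0 459.0 y 256.0 337.0
0.092 crop x 299.0 461.0 y 241.0 321.0
the job is handed in; nothing more can be done
None
```

I poured all five nuts from the small blue scoop into the pan. I then set the empty scoop back near its starting place, let go, rose clear and handed the job in at about 17 s.

What the last checks showed:
- **Nuts:** all five are in the bowl in the top view, and the scoop looks empty.
- **Pan:** the top edge of its rim is at side-crop row 258. I predicted 256 for a pan on its stop and 241 for an empty one, so it is down on the stop.
- **Blue scoop:** it stands upright on the bench, about 0.35 m from the pan's centre, and the gripper is about 185 mm clear of it.
- **White scoop:** it looks undisturbed, but I judged this by eye and did not measure it.

The only rough moment was setting the scoop down, when the wrist force briefly reached about 20 N. Apart from the bar's yaw, which read about 5° off the scoop's outline early on and did not affect the grasp, no check failed or disagreed.

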